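# Send a packed carton out through the outfeed hatch

### The job

On the feed deck of the bench-top outfeed hatch stands a packed carton, askew and off the lane. With the fingertips, first push it sideways until its long side lies flat against the guide fence, then push it from behind, end first, in through the hanging flap and on until it rolls down to the end stop, and draw the fingers back out so that the flap swings fully shut behind it. Do not lift the carton, and leave everything else on the bench where it is.

Things in the scene. Friction and masses are not known exactly. Their poses are not given: they have to be found in the camera images.
- hatch: Fixed sheet-metal outfeed hatch on the bench. Origin: on the bench top under the middle of the opening, in its plane; x = direction of travel (through the opening, away from the robot), y left, z up; every 'hatch frame' below means this, in mm. Level feed deck: top at z 50, x -190 to 48 (it runs on past the opening), y -65 to 155. No part of the hatch stands higher than z 114.
- fence (a point): Middle of the guide fence's foot, on its face, at deck height: hatch frame (-95, -35.5, 50). The fence is a straight, fixed strip along the right of the deck, parallel to hatch x, from x -188 to the opening; its face looks left (+y); it is 26 high.
- opening (a point): Middle of the opening's sill: hatch frame (0, 0, 50). Opening 75 wide (y -37.5 to 37.5), 52 clear below the hinge knuckles, in a 3 thick bulkhead that fills the deck's width. Hinge rod axis at x -2, z 108, radius 3, knuckles radius 5. A slanted lead-in strip, 26 high, runs from the opening's left edge back to x -24, y 58.
- crest (a point): Where the level deck ends and free-turning rollers begin, inside: hatch frame (50, 0, 50). The carton rolls off by itself only once its middle passes here, when its rear end is at the plane of the opening; so the fingertips must follow it 5 to 20 in under the hinge rod. Fingers leaning forward 35 to 45 degrees for the last stretch, tips ahead and 10 to 20 above the deck, fit.
- track (a point): Start of the roller track, top of the first rollers: hatch frame (70, 0, 46). Rollers 86 wide slope down at 10 degrees between low side frames (tops about 20 above the rollers) to an upright end stop, whose rubber face is at hatch x 204.
- flap (a joint): Angle (rad) of the one-way flap: 0 = hanging shut, 1.5 = swung fully up, inward (away from the robot). Plain aluminium sheet 81 wide, 53 high, 50 g, hung from the rod over the opening. It swings freely, inward only, is pushed open by what passes under it and falls shut by its own weight. The carton below holds it at about 1.1 to 1.4.
- carton_mid (a point): Centre (half-way up) of the carton to be sent: plain brown cardboard, 100 long (x axis of this point), 55 wide (y), 40 high, 0.3 kg, the only one on the feed deck. It starts 30 to 60 left of the hatch's centre line, 90 to 105 in front of the opening, turned by up to 0.35 rad. Flat against the fence its centre has hatch y = -8; at the end stop hatch x = about 153.
- carton: The same carton; origin at the centre of its underside, z up. Its x axis is turned 14 degrees (clockwise from above) from the long sides: take the direction from carton_mid.
- tall_carton: Bystander: carton 120 x 62 x 58 high, on the bench left of the hatch. Origin at the centre of its underside.
- long_carton: Bystander: carton 130 x 66 x 45 high, on the bench right of the hatch. Origin at the centre of its underside.
- brown_roll: Bystander: roll of brown tape lying flat, 113 across, 48 high, left of the roller track. Origin at the centre of its underside.
- label_roll: Bystander: white label roll, 99 across, 60 high, to the right. Origin at the centre of its underside.
- stapler: Bystander: stapler, 68 x 149 x 44 high, to the right near the front edge. Origin at the centre of its underside.
- marker: Bystander: marker pen, 120 long, 18 high, left near the front edge. Origin at the centre of its underside.
- tape_gun_1: Bystander: hand tape dispenser, 166 x 278 x 67 high, far left. Origin at the centre of its underside.
Things that resemble listed ones, but are neither listed nor needed, are in the scene too. Leave any blue or turquoise look-alike of the carton alone.

How it is judged:
By the outcome, as a careful person would: the job done as asked, in the order asked, and still so for the second after the job is handed in, with the robot touching nothing.
It also fails if it takes over 61 s, if anything falls off the work surface, if the arm or the gripper's body presses on something with over 40 N, if the wrist force passes 120 N, or if a joint passes its speed limit or range.

### The arm

A 6-joint arm with a two-finger parallel gripper is mounted at the origin on a cart in front of the work surface, level with it; the furniture and walls round the work are solid. World frame = base frame: x ahead of the robot, y to its left, z up, the work surface at z = 0. Lengths are in m, angles in rad, forces in N, time in s.
With the tool pointing down it reaches from about 0.25 to 0.725 m from the base axis. Payload 4 kg.
Tool frame: the origin (TCP) lies on the centre line of the jaws, within the pads' length; the fingertips stand arm.tip_extent ahead of it and the grasp point (between the pads) is the TCP (arm.tip_extent is the distance from the TCP to the fingertips, in m); z points along the fingers, y is the line along which they close (so a half turn about z gives the same grasp; the last joint's range is limited). The gripper opens to 85 mm and grips with 20 to 120 N. Pads are 22 mm wide; open, the fingers measure 114 mm over their backs; the gripper's body (76 mm by 85 mm) begins 54 mm behind the grasp point. The pads swing forward as they close: fully open they stand 13 mm farther back than shut.
Start: joints at [-1.302, 0.241, 0.005, 1.335, 0, 1.571], TCP at [0.133, -0.482, 0.222] pointing down, gripper open.
Joint ranges: [-2.72, 2.72], [-1.05, 1.87], [-1.09, 1.28], [-1.99, 2.15], [-1.42, 1.44], [-3.14, 3.14]. Speed limits (rad/s): [2.79, 2.79, 3.14, 3.14, 3.14, 3.14].

### API

Orientations are given as a rotation vector (axis times angle).
In Python, from cell import sensors, vision, arm gives the robot as it stands.
- The arm moves only by the tool drive_tool, never from a script. Its argument "series" is a list of rows, each a list of 5 numbers: the shift along the world's x, y, z in cm, then the turn about the world's z in rad, then the gripper's target within -1 to 1 (fully open at 1, half-way at 0, shut at -1). In form: [[x, y, z, yaw, hand], ...]. A call has exactly 5 rows; each row shifts and turns the commanded pose from where the row before left it; what a row does not reach is not made up. A row lasts 1/8 s, in which the tool goes at most 62.5 mm and 10.7 degrees, less where a joint would pass 70% of its speed; a pose out of reach is approached as far as the arm can. A call is refused whole if a number of a shift passes 6.25 or a number of a turn 0.188, either way. A call with a gripper value outside its range is refused whole. The fingers move at their own pace and stop on an object; "newtons" is the grip in N (left out, the last holds). Time passes only in rows, so rows that do not move let the fingers close, or fill a call up. It gives the time, the measured TCP pose, the force, the opening and the grip force at its end, in the units of the state.
- sensors.get_obs(): the state, without advancing time (a new reading comes with each control period).
- vision.capture(name): name is "scene" or "top"; returns the picture (420x560x3 uint8, red, green, blue); there is no depth.
- vision.calibration(name): a dict with "mtx" (3x3 intrinsics, pixels), "k1" (the pictures are not rectified: a ray, as slopes to the right and down, at radius r is drawn at 1 + k1 r^2 times it, then the intrinsics apply), "R" (3x3) and "t" (3): a world point X has camera coordinates R X + t. Camera axes: x right, y down, z forward; pixel columns grow to the right and rows downward; lengths in m; the calibration is good to about 2 mm. A picture is of the moment at which its call begins. calibration takes no time and is no camera call.
- arm.hand_in(): hands the job in; it is judged then, once.
The state is a dict: "time": time; "joints": joint angles; "joint_vel": joint speeds; "tau": joint torques, N m; "eef_pos": TCP position; "orientation": TCP orientation; "contact_force": force on the tool from outside, world axes, zero at the start; "moment": the same for the moment, N m; "finger_gap": finger opening in m; "gripper_force": force on a finger pad.
Only numpy, scipy, OpenCV 4.12 (cv2) and the standard library are available. Lean on these libraries where they do the work, as an engineer would, in place of code of your own. Each camera call takes 0.05 s, during which the arm holds its last target. There are 200 camera calls.

## Working session

There is one attempt and no reset: what is moved stays moved. The work goes in short steps, Python scripts to look and compute and a tool call to move; the robot and the scene stay as the last step left them, time stands still between calls to the robot, and variables do not carry over. Pictures are saved under pics/ and viewed, at most 10 in all, crops included, and the job is handed in when it is done.

Besides the shell and the picture viewer there is one more tool, called after "Request:" as name([rows], argument=value, ...), one row to a line, values as JSON. drive_tool: Moves the arm, as the interface text tells. Its arguments: {"type":"object","properties":{"series":{"type":"array"},"newtons":{"type":"number"}},"required":["series"]}

```bash
mkdir -p pics; python3 - <<'E'
from cell import sensors, vision, arm
import cv2
for n in("scene","top"):
    cv2.imwrite(f"pics/{n}0.png",cv2.cvtColor(vision.capture(n),cv2.COLOR_RGB2BGR)); c=vision.calibration(n); print(c)
o=sensors.get_obs(); print({k:o[k] for k in("time","joints","eef_pos","orientation","finger_gap")},arm.tip_extent)
E
```

```text
{'mtx': array([[379.79072179,   0.        , 279.62278359],
       [  0.        , 379.79072179, 208.7579944 ],
       [  0.        ,   0.        ,   1.        ]]), 'k1': 0.012798622123656338, 'R': array([[-0.80307812, -0.59585616,  0.00457969],
       [-0.31317446,  0.41552419, -0.85396803],
       [ 0.50693914, -0.68723728, -0.52030532]]), 't': array([0.48945301, 0.22521882, 1.04139274])}
{'mtx': array([[401.55197563,   0.        , 284.07570951],
       [  0.        , 401.55197563, 210.19369986],
       [  0.        ,   0.        ,   1.        ]]), 'k1': 0.029594965617023326, 'R': array([[ 0.00398388, -0.99853367,  0.05398747],
       [-0.99086816, -0.01121807, -0.13436679],
       [ 0.1347754 , -0.05295917, -0.98945991]]), 't': array([0.00857194, 0.59016352, 1.63238904])}
{'time': 0.1, 'joints': array([-1.30197851e+00,  2.41325691e-01,  3.85903916e-03,  1.33522430e+00,
       -2.37138110e-06,  1.57083604e+00]), 'eef_pos': array([ 0.13263783, -0.4814716 ,  0.22140801]), 'orientation': array([-3.11140578e+00, -4.20674449e-01,  4.02315737e-04]), 'finger_gap': 0.0855498826616524} 0.019
```

View pics/scene0.png

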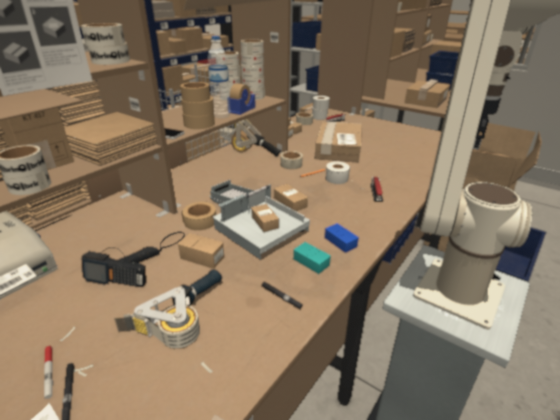

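View pics/top0.png

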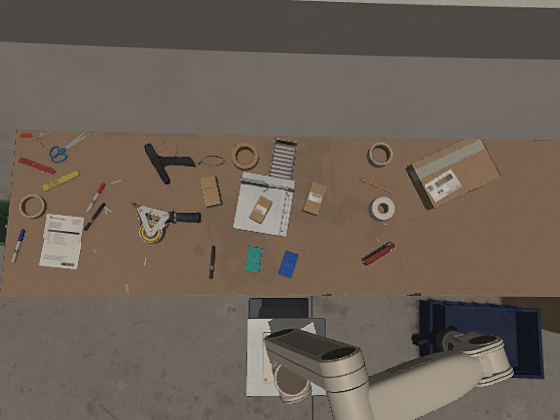

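The top view shows the hatch at about (235–295, 135–235) with the brown carton on its deck near (261, 209). The scene view shows the same deck near (262, 218). I'll zoom in on both.

```bash
python3 - <<'E'
import cv2
a=cv2.imread("pics/top0.png")[130:245,220:330]; b=cv2.imread("pics/scene0.png")[170:260,195:325]
cv2.imwrite("pics/tc.png",cv2.resize(a,None,fx=5,fy=5,interpolation=cv2.INTER_CUBIC))
cv2.imwrite("pics/sc.png",cv2.resize(b,None,fx=6,fy=6,interpolation=cv2.INTER_CUBIC))
E
```

```text
(no output)
```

View pics/tc.png

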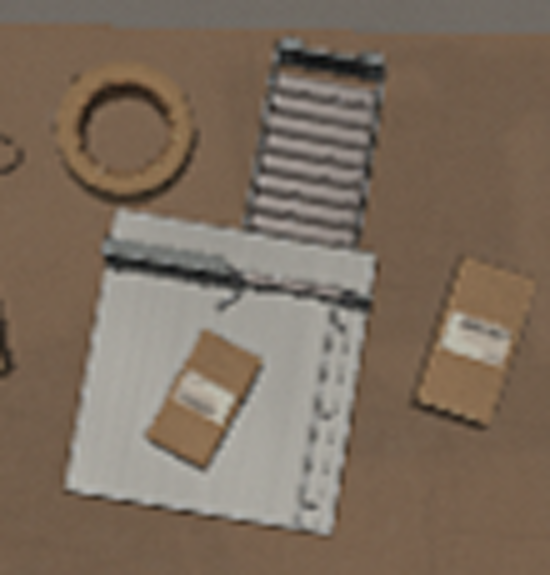

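View pics/sc.png

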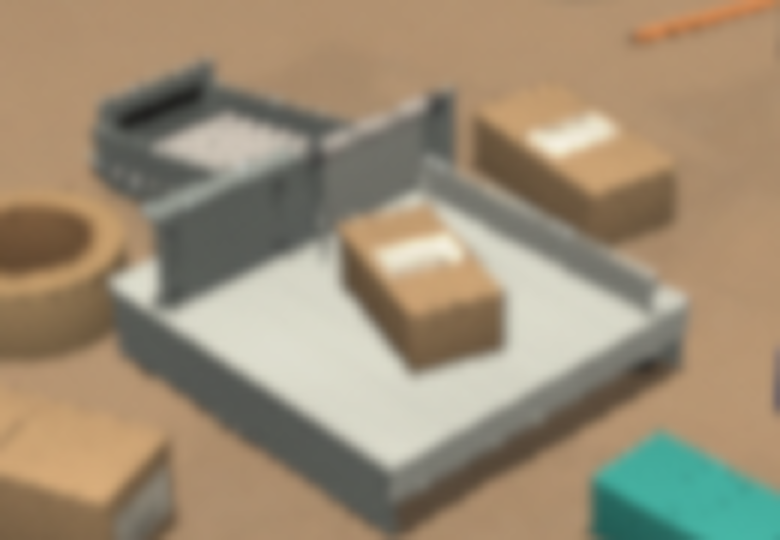

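Top crop (5×): deck corners at about (66,490), (332,535), (376,255) and (117,210), and carton top corners at (207,330), (262,358), (206,470) and (148,436). Scene crop (6×): deck corners at (395,475), (688,305) and (112,285). The flap hangs shut to the right of the bulkhead, with the fence on the far side.

```bash
cat > h.py <<'E'
import numpy as np, cv2
from cell import sensors, vision, arm
def ray(name,uv,z):
    c=vision.calibration(name); uv=np.atleast_2d(np.float64(uv))
    # k1 model: r^2 of undistorted
    n=cv2.undistortPoints(uv.reshape(-1,1,2),c["mtx"],np.array([c["k1"],0,0,0.]))[:,0]
    C=-c["R"].T@c["t"]; d=np.c_[n,np.ones(len(n))]@c["R"]
    return C+d*((z-C[2])/d[:,2])[:,None]
def crop(p,f,off): return (np.float64(p)+.5)/f-.5+np.array(off)
def rigid(H,W):
    a,b=H.mean(0),W.mean(0); h=(H-a)@[1,1j]; w=(W-b)@[1,1j]
    th=np.angle((h.conj()*w).sum()); c,s=np.cos(th),np.sin(th); R=np.array([[c,-s],[s,c]])
    t=b-R@a; return th,t,(W-(H@R.T+t))
E
python3 - <<'E'
from h import *
np.set_printoptions(precision=4,suppress=True)
H=np.array([[-190,155],[-190,-65],[48,-65],[48,155]])/1e3
wt=ray("top",crop([(66,490),(332,535),(376,255),(117,210)],5,(220,130)),.05)[:,:2]
ws=ray("scene",crop([(395,475),(688,305),(112,285)],6,(195,170)),.05)[:,:2]
Hs=H[[0,1,3]]
for h,w in((H,wt),(Hs,ws),(np.r_[H,Hs],np.r_[wt,ws])):
    th,t,r=rigid(h,w); print(th,t,"\n",r*1e3)
c,s=np.cos(th),np.sin(th);R=np.array([[c,-s],[s,c]])
ct=ray("top",crop([(207,330),(262,358),(206,470),(148,436)],5,(220,130)),.09)[:,:2]
cs=ray("scene",crop([(428,207),(505,292),(412,318),(340,238)],6,(195,170)),.09)[:,:2]
for q in(ct,cs):
    h=(q-t)@R*1e3; print(h,h.mean(0))
E
```

```text
-0.1573520116193414 [0.6774 0.0402] 
 [[ 0.5662 -0.0685]
 [-0.0762 -0.5021]
 [-0.4275  0.6872]
 [-0.0625 -0.1166]]
-0.16199909342139668 [0.6739 0.0451] 
 [[-0.8772 -0.1804]
 [ 2.5178  1.9456]
 [-1.6406 -1.7653]]
-0.159627045984024 [0.6759 0.0423] 
 [[ 1.6086 -2.5536]
 [ 1.4604 -3.0662]
 [ 1.1946 -1.3422]
 [ 1.0653 -2.0671]
 [-2.4516  2.9872]
 [ 0.4282  5.1968]
 [-3.3054  0.845 ]]
[[ -44.4274   60.8381]
 [ -59.4056   13.2002]
 [-156.6461   42.2327]
 [-137.4718   92.6506]] [-99.4877  52.2304]
[[ -64.2803   16.9513]
 [-155.939    46.6869]
 [-140.6047   98.0041]
 [ -55.5911   73.4004]] [-104.1038   58.7607]
```

Request:
drive_tool([
  [3, 4.4, 0, 0.08, 0],
  [3, 4.4, 0, 0.08, 0],
  [3, 4.4, 0, 0.08, 0],
  [3, 4.4, 0, 0.08, 0],
  [3, 4.4, 0, 0.08, 0],
])

```text
time: 0.72
eef_pos: [0.2833, -0.2604, 0.222]
orientation: [-2.966, -1.034, -0.0]
contact_force: [0.4, -0.4, 0.5]
finger_gap: 0.0428
gripper_force: 0.0
```

Request:
drive_tool([
  [3, 4.4, 0, 0.08, 0],
  [3, 4.4, 0, 0.08, 0],
  [3, 4.4, 0, 0.08, 0],
  [3, 4.4, 0, 0.08, 0],
  [3, 4.4, 0, 0.08, 0],
])

```text
time: 1.35
eef_pos: [0.4333, -0.0404, 0.222]
orientation: [2.701, 1.604, -0.0]
contact_force: [0.6, 0.0, 0.5]
finger_gap: 0.0431
gripper_force: 0.0
```

Request:
drive_tool([
  [3, 4.4, 0, 0.07, 0],
  [3, 4.4, 0, 0.07, 0],
  [3, 4.4, 0, 0.07, 0],
  [3, 4.4, 0, 0.07, 0],
  [3.5, 4.4, 0, 0.06, 0],
])

```text
time: 1.98
eef_pos: [0.5882, 0.1795, 0.2218]
orientation: [-2.391, -2.037, 0.001]
contact_force: [1.0, -0.9, 1.2]
finger_gap: 0.0428
gripper_force: 0.0
```

Request:
drive_tool([
  [0.3, 0.3, -4, 0, 0],
  [0, 0, -4, 0, 0],
  [0, 0, -3.5, 0, 0],
  [0, 0, -1.8, 0, 0],
  [0, 0, -1, 0, 0],
])

```text
time: 2.6
eef_pos: [0.5896, 0.1806, 0.0772]
orientation: [-2.393, -2.034, 0.005]
contact_force: [0.3, 0.6, 0.0]
finger_gap: 0.043
gripper_force: 0.0
```

```bash
python3 - <<'E'
from h import *
a=vision.capture("top")[130:245,220:330]; b=vision.capture("scene")[170:260,195:325]
a=cv2.resize(a,None,fx=4,fy=4,interpolation=cv2.INTER_CUBIC)
b=cv2.resize(b,(350,242),interpolation=cv2.INTER_CUBIC)
o=np.zeros((460,790,3),np.uint8);o[:460,:440]=a;o[:242,440:]=b
cv2.imwrite("pics/a.png",o[:,:,::-1])
E
```

```text
(no output)
```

View pics/a.png

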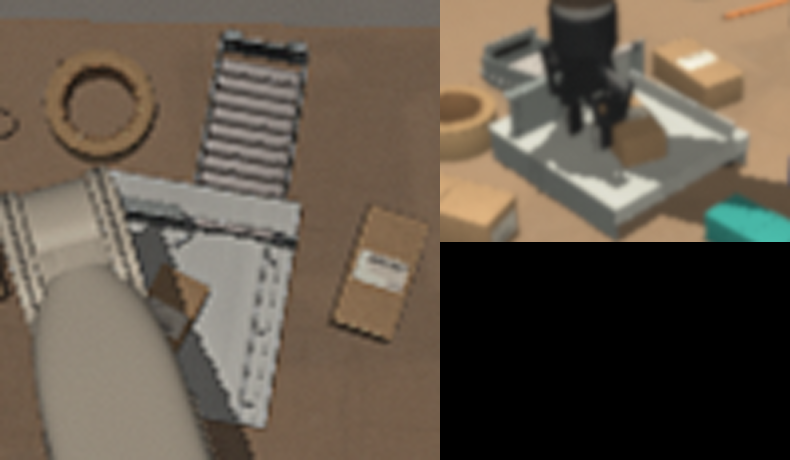

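The scene view shows the fingers on the deck just left of the carton, at about (590,125), with clearance. The arm hides them in the top view. Now the sideways push along hatch -y.

Request:
drive_tool([
  [-0.19, -1.18, 0, 0, 0],
  [-0.19, -1.18, 0, 0, 0],
  [-0.19, -1.18, 0, 0, 0],
  [-0.19, -1.18, 0, 0, 0],
  [-0.19, -1.18, 0, 0, 0],
])

```text
time: 3.32
eef_pos: [0.5812, 0.1209, 0.0794]
orientation: [2.394, 2.034, 0.0]
contact_force: [-0.3, -0.4, 0.2]
finger_gap: 0.0431
gripper_force: 0.0
```

Request:
drive_tool([
  [-0.16, -0.99, 0, 0, 0],
  [-0.11, -0.69, 0, 0, 0],
  [-0.08, -0.49, 0, 0, 0],
  [-0.05, -0.3, 0, 0, 0],
  [0, 0, 0, 0, 0],
])

```text
time: 3.95
eef_pos: [0.5773, 0.0973, 0.0792]
orientation: [-2.394, -2.034, -0.0]
contact_force: [0.1, 0.3, 0.4]
finger_gap: 0.0427
gripper_force: 0.0
```

```bash
python3 - <<'E'
from h import *
b=vision.capture("scene")[170:260,195:325]
cv2.imwrite("pics/b.png",cv2.resize(b,None,fx=6,fy=6,interpolation=cv2.INTER_CUBIC)[:,:,::-1])
E
```

```text
(no output)
```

View pics/b.png

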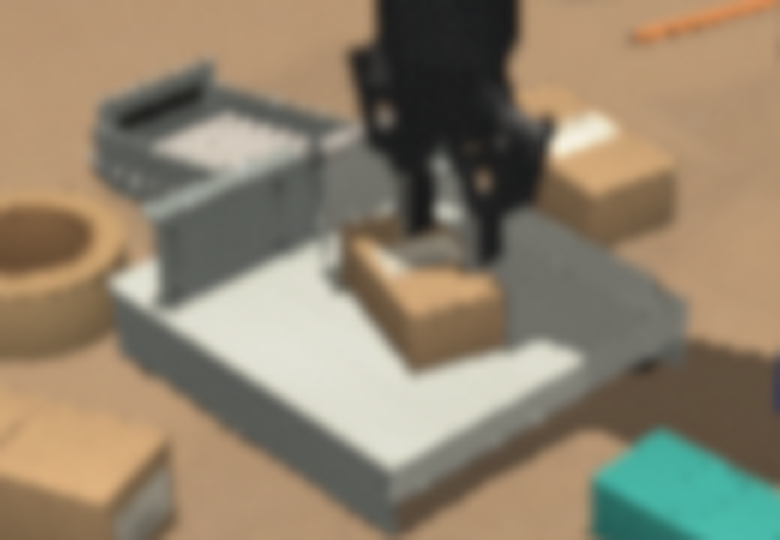

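The carton hasn't moved: its corners are still at (340,235), (415,370) and (505,290), while the fingers appear at (420,225) and (485,262). I need to work out where the tips really are.

```bash
python3 - <<'E'
from h import *
np.set_printoptions(precision=4,suppress=True)
t=np.array([.6755,.0425]);th=-.1585;c,s=np.cos(th),np.sin(th);R=np.array([[c,-s],[s,c]])
px=crop([(420,225),(485,262)],6,(195,170))
for z in(.05,.06,.08,.09,.1,.12): print(z,((ray("scene",px,z)[:,:2]-t)@R*1e3).ravel())
k=vision.calibration("scene")
o=sensors.get_obs();print(o["eef_pos"])
for z in(.05,.06,.08,.1):
  for d in(-.03,.03):
    h=np.array([(o["eef_pos"][:2]-t)@R+[d,0]])[0]; w=np.r_[t+R@h,z]
    p=cv2.projectPoints(w[None],cv2.Rodrigues(k["R"])[0],k["t"],k["mtx"],np.array([k["k1"],0,0,0.]))[0].ravel()
    print(z,d,(p-[195,170]+.5)*6-.5)
E
```

```text
0.05 [-25.5663 -11.1755 -80.8353 -10.3238]
0.06 [-37.9209  -0.108  -92.3794   0.7312]
0.08 [ -62.63     22.027  -115.4676   22.8412]
0.09 [ -74.9846   33.0945 -127.0117   33.8962]
0.1 [ -87.3392   44.162  -138.5558   44.9513]
0.12 [-112.0483   66.297  -161.6439   67.0613]
[0.5773 0.0974 0.0792]
0.05 -0.03 [489.6795 334.6466]
0.05 0.03 [414.3896 291.0613]
0.06 -0.03 [489.6775 319.0893]
0.06 0.03 [414.0755 275.7769]
0.08 -0.03 [489.6734 287.5734]
0.08 0.03 [413.4391 244.8248]
0.1 -0.03 [489.6691 255.5102]
0.1 0.03 [412.7915 213.3505]
```

```bash
python3 - <<'E'
from h import *
np.set_printoptions(precision=1,suppress=True)
t=np.array([.6755,.0425]);th=-.1585;c,s=np.cos(th),np.sin(th);R=np.array([[c,-s],[s,c]])
px=np.array([(245.1,218.3),(256.3,223.9)])
for z in(.04,.05,.06,.07,.08,.09,.1): print(z,((ray("scene",px,z)[:,:2]-t)@R*1e3).ravel())
a=vision.capture("scene")[165:245,240:310]
cv2.imwrite("pics/c.png",cv2.resize(a,None,fx=7,fy=7,interpolation=cv2.INTER_LANCZOS4)[:,:,::-1])
print(sensors.get_obs()["contact_force"],sensors.get_obs()["moment"])
E
```

```text
0.04 [-21.7  74.1 -73.3  69.5]
0.05 [-33.9  83.8 -84.8  79.2]
0.06 [-46.2  93.5 -96.3  89. ]
0.07 [ -58.4  103.1 -107.8   98.7]
0.08 [ -70.6  112.8 -119.3  108.5]
0.09 [ -82.9  122.5 -130.8  118.2]
0.1 [ -95.1  132.2 -142.2  127.9]
[-0.7 -0.7  0.5] [ 0. -0.  0.]
```

View pics/c.png

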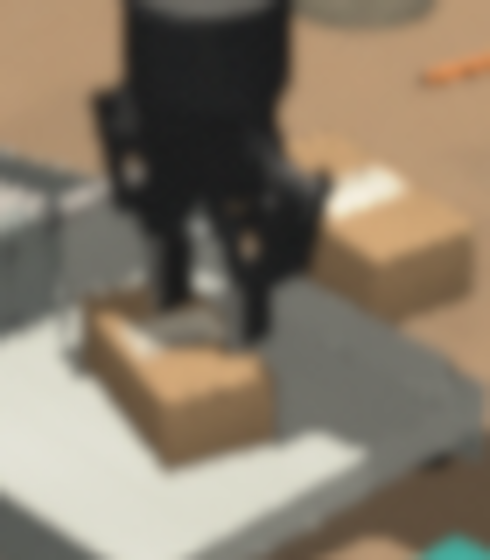

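Both pictures put the visible tips near z 0.09, higher than the reading implies, so the fingers passed just over the carton without touching it. I'll lift, go back and come down lower with force checks.

Request:
drive_tool([
  [0, 0, 1.5, 0, 0],
  [0.35, 2.2, 0, 0, 0],
  [0.5, 3.1, 0, 0, 0],
  [0.5, 3.1, 0, 0, 0],
  [0, 0, -1.5, 0, 0],
])

```text
time: 4.68
eef_pos: [0.5925, 0.1853, 0.0806]
orientation: [2.388, 2.039, 0.008]
contact_force: [0.1, 0.9, -0.2]
finger_gap: 0.0425
gripper_force: 0.0
```

Request:
drive_tool([
  [0, 0, -0.7, 0, 0],
  [0, 0, -0.5, 0, 0],
  [0, 0, -0.4, 0, 0],
  [0, 0, 0, 0, 0],
  [0, 0, 0, 0, 0],
])

```text
time: 5.3
eef_pos: [0.5911, 0.181, 0.0636]
orientation: [2.394, 2.034, 0.001]
contact_force: [0.4, -0.3, 0.2]
finger_gap: 0.0428
gripper_force: 0.0
```

```bash
python3 - <<'E'
from h import *
a=vision.capture("scene")[165:260,195:300]
cv2.imwrite("pics/d.png",cv2.resize(a,None,fx=6,fy=6,interpolation=cv2.INTER_CUBIC)[:,:,::-1])
E
```

```text
(no output)
```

View pics/d.png

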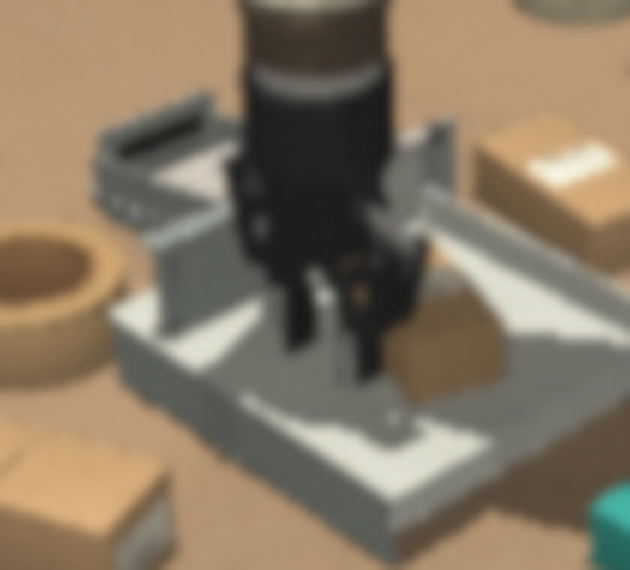

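The tips at (293,350) and (362,382) now sit at about z 0.073, with the carton still at its starting place. I'll go down 8 mm more, then push.

Request:
drive_tool([
  [0, 0, -0.4, 0, 0],
  [0, 0, -0.4, 0, 0],
  [-0.19, -1.18, 0, 0, 0],
  [-0.19, -1.18, 0, 0, 0],
  [-0.19, -1.18, 0, 0, 0],
])

```text
time: 5.98
eef_pos: [0.5849, 0.145, 0.0553]
orientation: [-2.394, -2.034, -0.0]
contact_force: [-0.0, 0.6, 0.3]
finger_gap: 0.0424
gripper_force: 0.6
```

Request:
drive_tool([
  [-0.19, -1.18, 0, 0, 0],
  [-0.19, -1.18, 0, 0, 0],
  [-0.14, -0.89, 0, 0, 0],
  [-0.11, -0.69, 0, 0, 0],
  [-0.08, -0.49, 0, 0, 0],
])

```text
time: 6.6
eef_pos: [0.5781, 0.1013, 0.0554]
orientation: [2.394, 2.034, 0.001]
contact_force: [1.2, 1.8, 1.4]
finger_gap: 0.0427
gripper_force: 1.0
```

```bash
python3 - <<'E'
from h import *
a=vision.capture("scene")[165:260,195:325]
cv2.imwrite("pics/e.png",cv2.resize(a,None,fx=6,fy=6,interpolation=cv2.INTER_CUBIC)[:,:,::-1])
E
```

```text
(no output)
```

View pics/e.png

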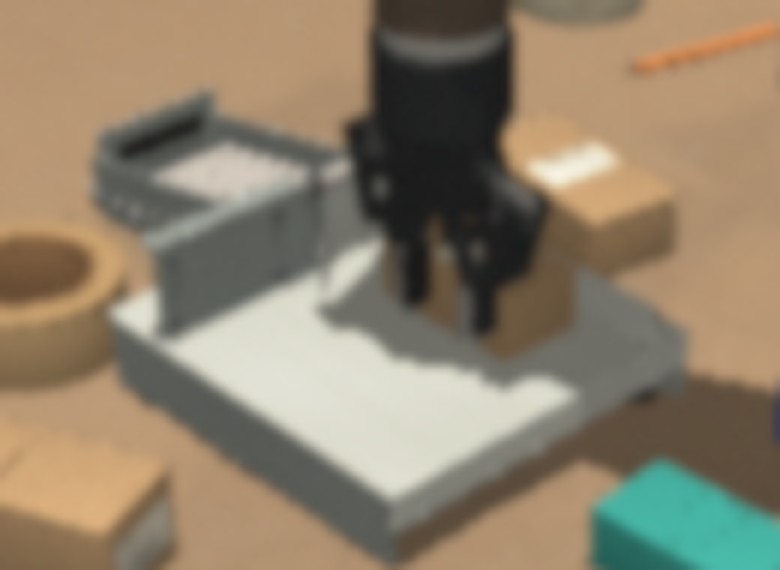

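The carton is aligned with the fingers and moving toward the fence, with its front corner at (510,355). I'll creep on and watch the force.

Request:
drive_tool([
  [-0.05, -0.3, 0, 0, 0],
  [-0.05, -0.3, 0, 0, 0],
  [-0.03, -0.2, 0, 0, 0],
  [-0.03, -0.2, 0, 0, 0],
  [0, 0, 0, 0, 0],
])

```text
time: 7.28
eef_pos: [0.5765, 0.0914, 0.0553]
orientation: [2.394, 2.034, -0.0]
contact_force: [-0.0, 1.6, 0.4]
finger_gap: 0.0426
gripper_force: 0.8
```

Request:
drive_tool([
  [-0.03, -0.2, 0, 0, 0],
  [-0.03, -0.2, 0, 0, 0],
  [-0.03, -0.2, 0, 0, 0],
  [0, 0, 0, 0, 0],
  [0, 0, 0, 0, 0],
])

```text
time: 7.9
eef_pos: [0.5757, 0.0875, 0.0553]
orientation: [-2.39, -2.035, -0.005]
contact_force: [0.2, 7.8, 0.4]
finger_gap: 0.043
gripper_force: 3.7
```

Request:
drive_tool([
  [-0.03, -0.2, 0, 0, 0],
  [0, 0, 0, 0, 0],
  [0, 0, 0, 0, 0],
  [0.06, 0.4, 0, 0, 0],
  [0.3, 2, 0, 0, 0],
])

```text
time: 8.52
eef_pos: [0.5782, 0.1065, 0.0548]
orientation: [2.396, 2.031, -0.004]
contact_force: [-0.3, 0.4, -0.5]
finger_gap: 0.0423
gripper_force: 0.0
```

Request:
drive_tool([
  [0.8, 5, 0, 0, 0],
  [0, 0, 5, 0, 0],
  [0, 0, 3, 0, 0],
  [-5, 0.8, 0, 0.18, 0],
  [-5, 0.8, 0, 0.18, 0],
])

```text
time: 9.15
eef_pos: [0.4861, 0.174, 0.1353]
orientation: [1.984, 2.435, 0.0]
contact_force: [0.6, 0.1, 0.1]
finger_gap: 0.0427
gripper_force: 0.0
```

Request:
drive_tool([
  [-1.0, -2.2, 0, 0.173, -0.3],
  [-0.8, -2.2, 0, 0.173, -0.3],
  [-0.8, -2.2, 0, 0.173, -0.3],
  [0, -2.2, 0, 0.173, -0.3],
  [0, -2.0, 0, 0.173, -0.3],
])

```text
time: 9.78
eef_pos: [0.4605, 0.065, 0.1351]
orientation: [-0.781, -3.043, 0.002]
contact_force: [0.3, -0.4, 0.2]
finger_gap: 0.0299
gripper_force: 0.0
```

Request:
drive_tool([
  [0, 0, 0, 0.173, -0.3],
  [0, 0, 0, 0.173, -0.3],
  [0, 0, 0, 0, -0.3],
  [0, 0, 0, 0, -0.3],
  [0, 0, 0, 0, -0.3],
])

```text
time: 10.4
eef_pos: [0.4607, 0.0657, 0.1351]
orientation: [-0.256, -3.131, 0.0]
contact_force: [-0.8, -1.1, -0.4]
finger_gap: 0.03
gripper_force: 0.0
```

```bash
cat >> h.py <<'E'
def cart(name,z=.09,th=-.1585,t=(.6755,.0425)):
    im=vision.capture(name); hsv=cv2.cvtColor(im,cv2.COLOR_RGB2HSV)
    c,s=np.cos(th),np.sin(th);R=np.array([[c,-s],[s,c]])
    m=cv2.inRange(hsv,(5,70,50),(25,255,255))
    # keep only pixels whose ray at z falls over the feed deck
    v,u=np.nonzero(m); h=(ray(name,np.c_[u,v],z)[:,:2]-t)@R*1e3
    k=(h[:,0]>-180)&(h[:,0]<215)&(abs(h[:,1]+0)<52)
    m2=np.zeros_like(m); m2[v[k],u[k]]=255
    n,l,st,ce=cv2.connectedComponentsWithStats(m2)
    for i in range(1,n):
        if st[i,4]<60: continue
        q=h[k][l[v[k],u[k]]==i]
        r=cv2.minAreaRect(q.astype(np.float32)); print(name,st[i],np.round(q.min(0)),np.round(q.max(0)),np.round(np.array(r[0])),np.round(r[1]),round(r[2],1))
    return im
E
python3 -c "
from h import *
cart('top'); cart('scene')"
```

```text
top [271 198  14  12 111] [-83. -36.] [-44.  17.] [-62. -10.] [54. 38.] 85.7
scene [209 172  52  18 364] [ 39. -52.] [215.  52.] [127.   0.] [177. 102.] 0.4
scene [262 193  44  29 586] [-179.  -51.] [-20.  52.] [-100.    1.] [159. 103.] 0.5
```

The top view shows the carton flat against the fence: y from about −36 to 17, front at −44, so its rear is near −144. Next, come down behind it and make soft contact.

Request:
drive_tool([
  [0, 0, -4, 0, -0.3],
  [0, 0, -2.9, 0, -0.3],
  [2.4, -0.38, 0, 0, -0.3],
  [2.0, -0.32, 0, 0, -0.3],
  [0.6, -0.1, 0, 0, -0.3],
])

```text
time: 11.12
eef_pos: [0.5119, 0.0575, 0.0662]
orientation: [0.255, 3.131, 0.0]
contact_force: [-0.1, -0.7, -0.3]
finger_gap: 0.0299
gripper_force: 0.0
```

Request:
drive_tool([
  [0.3, -0.05, 0, 0, -0.3],
  [0.3, -0.05, 0, 0, -0.3],
  [0.3, -0.05, 0, 0, -0.3],
  [0.3, -0.05, 0, 0, -0.3],
  [0, 0, 0, 0, -0.3],
])

```text
time: 11.75
eef_pos: [0.5229, 0.0556, 0.0663]
orientation: [0.254, 3.131, 0.0]
contact_force: [1.2, -0.2, 0.2]
finger_gap: 0.0297
gripper_force: 0.0
```

Request:
drive_tool([
  [0.3, -0.05, 0, 0, -0.3],
  [0.3, -0.05, 0, 0, -0.3],
  [0.4, -0.06, 0, 0, -0.3],
  [0.5, -0.08, 0, 0, -0.3],
  [0.5, -0.08, 0, 0, -0.3],
])

```text
time: 12.38
eef_pos: [0.5432, 0.0523, 0.0661]
orientation: [-0.254, -3.131, 0.0]
contact_force: [-2.0, 0.7, 0.7]
finger_gap: 0.0301
gripper_force: 1.1
```

```bash
python3 -c "
from h import *
im=cart('top'); s=vision.capture('scene')
a=cv2.resize(im[150:245,225:310],None,fx=4.5,fy=4.5,interpolation=2);b=cv2.resize(s[165:260,220:305],None,fx=4.5,fy=4.5,interpolation=2)
cv2.imwrite('pics/f.png',np.hstack([a,b])[:,:,::-1])
print(sensors.get_obs()['eef_pos'])"
```

```text
[0.54402123 0.05209089 0.06622883]
```

Contact is confirmed at −2 N. Vertical fingers can't go under the hinge rod, so I'll accelerate the carton and stop short of the rod, letting its momentum carry it over the crest, then back off at once.

Request:
drive_tool([
  [1.18, -0.19, 0, 0, -0.3],
  [2.67, -0.43, 0, 0, -0.3],
  [6.12, -0.98, 0, 0, -0.3],
  [-2, 0.32, 0, 0, -0.3],
  [-3, 0.48, 0, 0, -0.3],
])

```text
time: 13.1
eef_pos: [0.5949, 0.0437, 0.0645]
orientation: [0.256, 3.13, -0.001]
contact_force: [-0.4, 0.5, 0.8]
finger_gap: 0.0298
gripper_force: 0.0
```

```bash
python3 -c "
from h import *
im=cart('top'); cart('top',z=.07); s=vision.capture('scene')
a=cv2.resize(im[130:245,225:310],None,fx=4.5,fy=4.5,interpolation=2);b=cv2.resize(s[150:265,200:290],None,fx=4.5,fy=4.5,interpolation=2)
cv2.imwrite('pics/g.png',np.hstack([a,b])[:,:,::-1])
print(sensors.get_obs()['eef_pos'])"
```

```text
top [276 151  17  25 240] [ 54. -37.] [154.  19.] [104.  -9.] [ 55. 100.] 88.4
top [276 149  17  26 257] [ 64. -37.] [170.  19.] [117.  -9.] [ 55. 106.] 89.1
[0.59245739 0.04413917 0.06592378]
```

The carton is through and on the rollers. I'll retract and let it settle.

Request:
drive_tool([
  [-4, 0.64, 0, 0, -0.3],
  [-5, 0.8, 0, 0, -0.3],
  [-5, 0.8, 3, 0, -0.3],
  [0, 0, 5, 0, -0.3],
  [0, 0, 0, 0, -0.3],
])

```text
time: 13.88
eef_pos: [0.4571, 0.0673, 0.151]
orientation: [0.253, 3.119, 0.004]
contact_force: [0.0, 0.3, -0.3]
finger_gap: 0.0302
gripper_force: 0.0
```

Request:
drive_tool([
  [0, 0, 0, 0, -0.3],
  [0, 0, 0, 0, -0.3],
  [0, 0, 0, 0, -0.3],
  [0, 0, 0, 0, -0.3],
  [0, 0, 0, 0, -0.3],
])

```text
time: 14.5
eef_pos: [0.4524, 0.0667, 0.1459]
orientation: [-0.254, -3.131, 0.0]
contact_force: [-1.2, 0.3, -0.3]
finger_gap: 0.03
gripper_force: 0.0
```

Request:
drive_tool([
  [0, 0, 0, 0, -0.3],
  [0, 0, 0, 0, -0.3],
  [0, 0, 0, 0, -0.3],
  [0, 0, 0, 0, -0.3],
  [0, 0, 0, 0, -0.3],
])

```text
time: 15.12
eef_pos: [0.4525, 0.0668, 0.1462]
orientation: [0.254, 3.131, 0.0]
contact_force: [-0.1, 0.4, 0.5]
finger_gap: 0.0297
gripper_force: 0.0
```

```bash
python3 -c "
from h import *
im=cart('top',z=.055); s=vision.capture('scene')
a=cv2.resize(im[130:245,225:310],None,fx=4.5,fy=4.5,interpolation=2);b=cv2.resize(s[150:265,200:290],None,fx=4.5,fy=4.5,interpolation=2)
cv2.imwrite('pics/k.png',np.hstack([a,b])[:,:,::-1])"
```

```text
top [276 140  19  27 267] [104. -40.] [215.  38.] [159.  -6.] [112.  76.] 9.1
```

View pics/k.png

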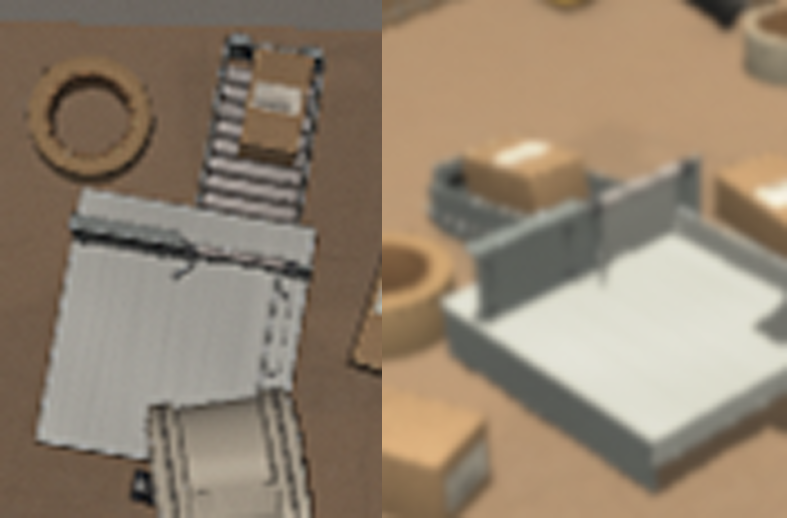

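The carton sits at the end stop, near (275,100) in the left half. The flap hangs shut at about (650,220) in the right half, the arm is clear, and nothing nearby has moved.

```bash
python3 -c "
from cell import arm
print(arm.hand_in())"
```

```text
the job is handed in; nothing more can be done
None
```

The carton was pushed flat to the fence, then sent through the flap with a quick shove that stopped short of the hinge rod (the vertical fingers couldn't follow it under); it rests at the end stop with the flap shut, and the job was handed in at about 15 s with no verdict returned.

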